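# Take the orange-handled fixture plate off its dowels

## Robot

A 6-joint arm with a two-finger parallel gripper is mounted at the origin on a cart in front of the work surface, level with it; the furniture and walls round the work are solid. World frame = base frame: x ahead of the robot, y to its left, z up, the work surface at z = 0. Lengths are in m, angles in rad, forces in N, time in s.
With the tool pointing down it reaches from about 0.375 to 0.9 m from the base axis. Payload 3.1 kg.
Tool frame: the origin (TCP) lies midway between the tips of the shut fingers; the grasp point (between the pads) lies 19 mm behind it; z points along the fingers, x is the direction in which the jaws open and shut, and the axes are right-handed (so a half turn about z gives the same grasp; the last joint's range is limited). The gripper opens to 87 mm and grips with 3 to 60 N. Pads are 19 mm wide; open, the fingers measure 117 mm over their backs; the gripper's body (75 mm by 190 mm) begins 51 mm behind the grasp point.
Start: joints at [1.089, 0.527, 1.433, -0, 1.181, -0.178], TCP at [0.186, 0.597, 0.223] pointing down, gripper open.
Joint ranges: [-3.08, 3.08], [-0.75, 2.2], [0.22, 2.44], [-1.43, 4.57], [0, 2.65], [-2.85, 2.85]. Speed limits (rad/s): [2.79, 2.79, 3.14, 3.14, 3.14, 3.14].

## Interface

Orientations are given as a unit quaternion [x, y, z, w].
In Python, from rig import * gives the robot as it stands.
- The arm moves only by the tool drive_tool, never from a script. Its argument "plan" is a list of rows, each an object with "offset": the shift along the tool's x, y, z in cm, a list of three; "delta_rot": the turn, a rotation vector about the tool's x, y, z in degrees, a list of three; "jaw": the finger opening in cm, from 0 to 8.7. In form: [{"offset": [dx, dy, dz], "delta_rot": [wx, wy, wz], "jaw": jaw}, ...]. A call has exactly 8 rows; each row is the pose to reach, as a shift and turn from the pose commanded when the call began, along the tool's axes at that moment; what a row does not reach only later rows make up. A row lasts 1/12 s, in which the tool goes at most 41.7 mm and 7.16 degrees, less where a joint would pass 70% of its speed; a pose out of reach is approached as far as the arm can. A call with a gripper value outside its range is refused whole. The fingers move at their own pace and stop on an object; "squeeze" is the grip in N (left out, the last holds). Time passes only in rows, so rows that repeat a pose let the fingers close, or fill a call up. It gives the time, the measured TCP pose, the force and the opening at its end, in the units of the state.
- get_obs(): the state, without advancing time (a new reading comes with each control period).
- camera(name): name is "scene" or "top"; returns the picture (420x560x3 uint8, red, green, blue); there is no depth.
- calibration(name): a dict with "K" (3x3 intrinsics, pixels), "pose" (4x4, takes a point from camera to world coordinates). Camera axes: x right, y down, z forward; pixel columns grow to the right and rows downward; lengths in m; the calibration is good to about 2 mm. A picture is of the moment at which its call begins. calibration takes no time and is no camera call.
- hand_in(): hands the job in, once; it reports no verdict.
The state is a dict: "time": time; "q": joint angles; "joint_velocities": joint speeds; "joint_torque": joint torques, N m; "position": TCP position; "tool_rot": TCP orientation; "ft_force": force on the tool from outside, world axes, zero at the start; "moment": the same for the moment, N m; "grip_width": finger opening in m.
Only numpy, scipy, OpenCV 4.12 (cv2) and the standard library are available. Lean on these libraries where they do the work, as an engineer would, in place of code of your own. Each camera call takes 0.05 s, during which the arm holds its last target.

## Task

Two small aluminium fixture plates each sit on a dark steel base with two locating dowels. Take the plate with the orange handle straight up off its dowels, keeping it level so that it does not bind, then lay it flat, gently, in the middle of the black rubber mat and let go. Leave the plate with the blue handle where it is.

Things in the scene. Friction and masses are not known exactly. Their poses are not given: they have to be found in the camera images.
- orange_grip (a point): Centre of the orange bow handle's bar on the loose aluminium plate to move (about 0.3 kg, balanced under it). Plate 64 (x) x 110 (y) x 8 mm; this point is 34 mm above its underside, over its middle. Bar along y: 60 long, 14 thick (x), 16 high; 18 mm gap from bar to plate, legs at the bar's ends. Grasp from above across the 14 mm. z up. 9.2 mm holes at y = +44 and -44 mm.
- orange_base: Fixed dark steel base, 80 (x) x 130 (y) x 18 mm, under the orange-handled plate, which starts centred on and parallel to it. Origin: centre of its underside, z up. Two upright 8 mm dowels at y = +44 and -44 mm rise 25 mm above the base's top (17 mm above the seated plate's top), so the plate must rise 25 mm to come free.
- mat_top (a point): Centre of the top face of the black rubber mat, 150 (x) x 190 (y) x 4 mm, fixed flat on the table with nothing on it. Axes along its sides, z up. (The tall microscope at the left, beyond the small joystick, reaches from y = 0.15 m leftwards where x is above 0.7 m and from y = 0.3 m leftwards nearer the robot: swing the arm round it, close to the robot's own base.)
- blue_grip (a point): The same point on the other, equal plate, whose handle is blue; it lies on an equal base with equal dowels and must stay there.
There are look-alikes about, which are no part of the job. What is shaped like the orange_base but pink is not meant.

How it is judged:
On the way:
1. the orange-handled plate is straight above its dowels (within 20 mm sideways), level within 10 degrees and clear of them (z of orange_grip in the frame of orange_base above 0.078 m and horizontal distance between orange_grip and orange_base below 0.02 m and angle between orange_grip's own z axis and vertical below 0.175 rad), for 0.02 s.
At the end, for the whole second after the job is handed in: The orange-handled plate lies flat and at rest on the mat, its centre within 40 mm of the mat's centre, and the blue-handled plate is within 10 mm of where it was (horizontal distance between orange_grip and mat_top below 0.04 m and z of orange_grip in the frame of mat_top between 0.028 and 0.039 m and angle between orange_grip's own z axis and vertical below 0.1 rad and linear speed of orange_plate below 0.02 m/s and distance of blue_grip from where it was at the start of the episode below 0.01 m); the robot touches nothing.
It fails at once if the orange-handled plate is tilted by more than 15 degrees (angle between orange_grip's own z axis and vertical above 0.262 rad).
It fails at once if the blue-handled plate is moved by more than 10 mm (distance of blue_grip from where it was at the start of the episode above 0.01 m).
It fails at once if the orange-handled plate is dropped (falls faster than 0.7 m/s with no finger on it) (linear speed of orange_plate above 0.7 m/s and contact force between the fingers and orange_plate below 0.01 N).
It also fails if it takes over 43 s, if anything falls off the work surface, if the arm or the gripper's body presses on something with over 40 N, if the wrist force passes 120 N, or if a joint passes its speed limit or range.

## Working session

There is one attempt and no reset: what is moved stays moved. The work goes in short steps, Python scripts to look and compute and a tool call to move; the robot and the scene stay as the last step left them, time stands still between calls to the robot, and variables do not carry over. Pictures are saved under pics/ and viewed, and the job is handed in when it is done.

Besides the shell and the picture viewer there is one more tool, called after "Call:" as name(argument=value, ...), one argument or row to a line, values as JSON. drive_tool: Moves the arm, as the interface text tells. Its arguments: {"type":"object","properties":{"plan":{"type":"array","items":{"type":"object","properties":{"offset":{"type":"array","items":{"type":"number"}},"delta_rot":{"type":"array","items":{"type":"number"}},"jaw":{"type":"number"}}}},"squeeze":{"type":"number"}},"required":["plan"]}

```bash
mkdir -p pics
python3 - <<'E'
from rig import *
import cv2
o=get_obs();print(o)
for n in("scene","top"):
    im=camera(n);cv2.imwrite(f"pics/{n}0.png",im[:,:,::-1]);c=calibration(n);print(n,c["K"],c["pose"])
E
```

```text
{'time': 0.0, 'q': array([ 1.08952848e+00,  5.28444972e-01,  1.43389048e+00,  1.33522763e-06,
        1.18140145e+00, -1.78513412e-01]), 'joint_velocities': array([ 0.00012583,  0.00031069,  0.0012185 , -0.00089003,  0.00122677,
       -0.00087847]), 'joint_torque': array([-9.55205996e-05, -4.40038848e+01, -1.76590258e+01,  6.32888381e-02,
        5.82824077e-02, -1.55378684e-04]), 'position': array([0.18598128, 0.59592525, 0.22158842]), 'tool_rot': array([ 8.05651752e-01,  5.92388475e-01, -9.63079313e-04,  4.71092282e-04]), 'ft_force': array([ 0.37040146,  0.21941925, -0.54343511]), 'moment': array([-0.00640025,  0.0385155 , -0.02092767]), 'grip_width': 0.08704877162981466}
scene [[460.9146386    0.         284.63202618]
 [  0.         460.9146386  209.17472412]
 [  0.           0.           1.        ]] [[-0.61677854 -0.53700549  0.5755079   0.04577221]
 [-0.78713412  0.42266542 -0.44919241  0.30011784]
 [-0.0020285  -0.73005414 -0.6833863   0.64440966]
 [ 0.          0.          0.          1.        ]]
top [[524.88382973   0.         283.72757661]
 [  0.         524.88382973 213.09236409]
 [  0.           0.           1.        ]] [[ 0.0151427  -0.98963846  0.14278102  0.4042002 ]
 [-0.99977967 -0.01706194 -0.01222702 -0.09349691]
 [ 0.01453645 -0.14256441 -0.98967878  1.04925284]
 [ 0.          0.          0.          1.        ]]
```

View pics/scene0.png

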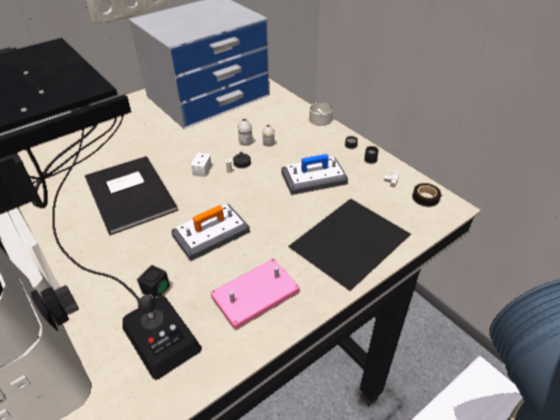

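View pics/top0.png

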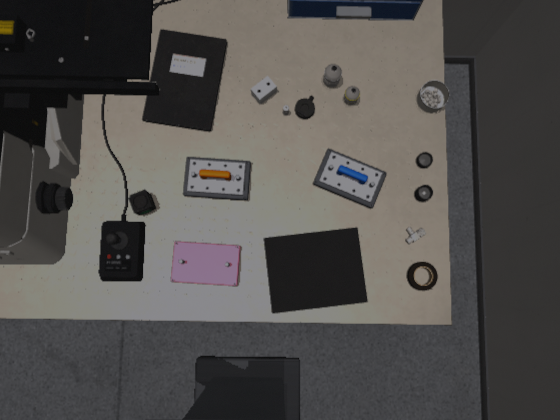

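The scene view shows the orange plate at about (209,217), the blue at (315,165), the mat at (350,242) and the pink decoy at (255,292). In the top view these are at (215,175), (352,174), (315,270) and (205,263). Next I measure them.

```bash
cat > h.py <<'E'
import numpy as np, cv2
from rig import *
from scipy.spatial.transform import Rotation as R
def ray(n,uv,z):
    c=calibration(n);K=np.array(c["K"]);T=np.array(c["pose"])
    d=T[:3,:3]@np.linalg.inv(K)@np.array([uv[0],uv[1],1.]);o=T[:3,3]
    return o+d*(z-o[2])/d[2]
def proj(n,p):
    c=calibration(n);K=np.array(c["K"]);T=np.array(c["pose"])
    q=K@(T[:3,:3].T@(np.array(p)-T[:3,3]));return q[:2]/q[2]
def big(m,roi=None):
    if roi:
        k=np.zeros_like(m);x0,y0,x1,y1=roi;k[y0:y1,x0:x1]=1;m=m*k
    cs,_=cv2.findContours(m,cv2.RETR_EXTERNAL,cv2.CHAIN_APPROX_NONE);return max(cs,key=cv2.contourArea)
def hsv(im,lo,hi): return cv2.inRange(cv2.cvtColor(im,cv2.COLOR_RGB2HSV),lo,hi)
def tri(a,b):
    # two-ray midpoint
    L=[]
    for n,uv in(("top",a),("scene",b)):
        p=ray(n,uv,0.);o=np.array(calibration(n)["pose"])[:3,3];d=(p-o)/np.linalg.norm(p-o);L.append((o,d))
    A=sum(np.eye(3)-np.outer(d,d) for o,d in L);bb=sum((np.eye(3)-np.outer(d,d))@o for o,d in L)
    p=np.linalg.solve(A,bb);return p,[np.linalg.norm(np.cross(p-o,d)) for o,d in L]
E
python3 - <<'E'
from h import *
im={n:cv2.imread(f"pics/{n}0.png")[:,:,::-1].copy() for n in("scene","top")}
rois={"orange":{"top":(190,160,240,190),"scene":(185,195,235,240)},"blue":{"top":(330,155,375,190),"scene":(295,145,335,180)}}
rng={"orange":((3,150,90),(18,255,255)),"blue":((100,150,90),(125,255,255))}
for c in rois:
    ctr={}
    for n in("top","scene"):
        k=big(hsv(im[n],*rng[c]),rois[c][n]);r=cv2.minAreaRect(k);ctr[n]=r[0]
        print(c,n,r,cv2.contourArea(k))
        if n=="top":
            bx=cv2.boxPoints(r);w=np.array([ray(n,p,.06) for p in bx])[:,:2];print(w.round(4),"ctr@.06",ray(n,r[0],.06).round(4))
    print("tri",tri(ctr["top"],ctr["scene"]))
# dark bases + mat
for nm,roi in(("obase",(178,150,256,206)),("bbase",(308,145,392,212)),("mat",(255,222,375,318))):
    t=im["top"];g=cv2.cvtColor(t,cv2.COLOR_RGB2HSV)
    m=((g[:,:,2]<115)|(hsv(t,*rng["orange"])>0)|(hsv(t,*rng["blue"])>0)).astype(np.uint8)
    k=big(m,roi);r=cv2.minAreaRect(k);z=.004 if nm=="mat" else .018
    w=np.array([ray("top",p,z) for p in cv2.boxPoints(r)])[:,:2]
    e=w-np.roll(w,-1,0)
    print(nm,r,"c",w.mean(0).round(4),"sides",np.linalg.norm(e,axis=1).round(4),"ang",np.degrees(np.arctan2(e[:,1],e[:,0])).round(1))
E
```

```text
orange top ((214.04425048828125, 173.33628845214844), (30.066587448120117, 6.385824203491211), 3.814074993133545) 157.0
[[6.170e-01 5.830e-02]
 [6.295e-01 5.800e-02]
 [6.266e-01 3.000e-04]
 [6.141e-01 7.000e-04]] ctr@.06 [0.6218 0.0293 0.06  ]
orange scene ((208.16636657714844, 217.84938049316406), (14.918696403503418, 31.643112182617188), 64.53665161132812) 264.5
tri (array([0.62566591, 0.03118295, 0.03996558]), [np.float64(0.0008158141691703287), np.float64(0.0008158141691704112)])
blue top ((352.64794921875, 173.1449737548828), (29.923080444335938, 6.230769634246826), 22.61986541748047) 154.0
[[ 0.6322 -0.2085]
 [ 0.6437 -0.2131]
 [ 0.6219 -0.2665]
 [ 0.6105 -0.2618]] ctr@.06 [ 0.6271 -0.2375  0.06  ]
blue scene ((314.5320129394531, 162.67599487304688), (12.969196319580078, 26.922258377075195), 79.69515228271484) 176.0
tri (array([ 0.63244437, -0.24053065,  0.03734487]), [np.float64(0.00038034818658361534), np.float64(0.00038034818658365594)])
obase ((216.99111938476562, 178.62728881835938), (67.81190490722656, 41.202171325683594), 3.9909121990203857) c [0.6206 0.0283] sides [0.084  0.1363 0.084  0.1348] ang [178.5  87.   -2.5 -93. ]
bbase ((349.38165283203125, 178.21597290039062), (65.5977554321289, 41.01219177246094), 22.380136489868164) c [ 0.6263 -0.2369] sides [0.0846 0.1321 0.0842 0.1306] ang [ 158.5   68.   -22.5 -111.8]
mat ((314.85321044921875, 269.7525634765625), (77.05680084228516, 96.97823333740234), 83.2901611328125) c [ 0.4434 -0.17  ] sides [0.1947 0.1524 0.1907 0.1515] ang [  97.7    6.4  -82.6 -172.1]
```

Run:
```python
import cv2
a=cv2.imread("pics/top0.png")[140:220,170:270];b=cv2.imread("pics/scene0.png")[185:265,160:260]
cv2.imwrite("pics/zoom0.png",cv2.resize(cv2.hconcat([a,b]),(800,320),interpolation=cv2.INTER_CUBIC))
```

```text
(no output)
```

View pics/zoom0.png

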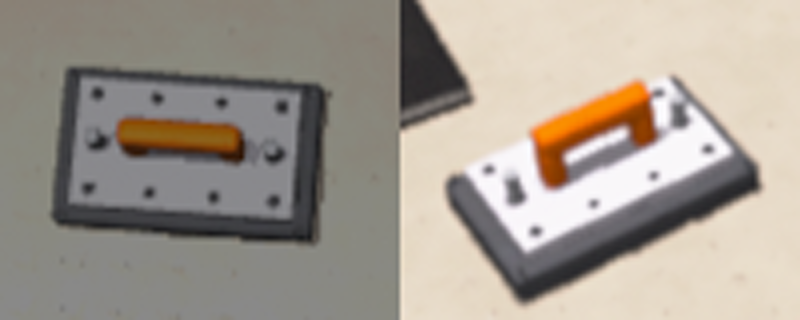

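The zoom shows the orange bar, with a dowel on either side of it. I now check the microscope's near edge, refine the grasp centre using the dowel tops, and work out the way in.

```bash
cat >> h.py <<'E'
def rows(wps,base=None):
    """wps: list of x,y,z,yaw(deg of tool x). prints row values relative to measured pose"""
    o=get_obs();p=o["position"] if base is None else np.array(base[:3]);r=R.from_quat(o["tool_rot"]) if base is None else R.from_euler("z",base[3],degrees=True)*R.from_quat([1,0,0,0])
    for w in wps:
        t=R.from_euler("z",w[3],degrees=True)*R.from_quat([1,0,0,0])
        print(np.round(r.inv().apply(np.array(w[:3])-p)*100,2),np.round((r.inv()*t).as_rotvec(degrees=True),2))
E
python3 - <<'E'
from h import *
for uv in((88,390),(70,350)): print("mic scene",ray("scene",uv,0.)[:2])
for uv in((70,263),(5,263)): 
    for z in(0,.15,.3): print("mic top",z,ray("top",uv,z)[:2])
a=ray("top",(194.25,174.5),.043);b=ray("top",(238.25,178),.043);print("dowel mid",(a+b)/2,np.linalg.norm(a-b))
a=ray("scene",(160+(513-400)/4,185+172/4),.043);b=ray("scene",(160+(682-400)/4,185+100/4),.043);print("dowel mid scene",(a+b)/2,np.linalg.norm(a-b),a-b)
rows([(.186,.37,.24,72.6),(.23,.34,.24,66),(.27,.31,.24,59),(.3,.28,.24,52)],(.186,.597,.223,72.6))
E
```

```text
mic scene [0.46340735 0.3349864 ]
mic scene [0.54297322 0.33320133]
mic top 0 [0.44840671 0.31538043]
mic top 0.15 [0.442087   0.25692779]
mic top 0.3 [0.43576729 0.19847515]
mic top 0 [0.44638173 0.44315246]
mic top 0.15 [0.44035151 0.36643367]
mic top 0.3 [0.43432128 0.28971488]
dowel mid [0.61979298 0.02695491 0.043     ] 0.08617309685736739
dowel mid scene [0.61796592 0.03093802 0.043     ] 0.0875514361057232 [0.00741807 0.08723661 0.        ]
[-21.66   6.79  -1.7 ] [0. 0. 0.]
[-23.21  11.88  -1.7 ] [0.  0.  6.6]
[-24.87  16.6   -1.7 ] [ 0.   0.  13.6]
[-26.84  20.36  -1.7 ] [ 0.   0.  20.6]
```

Call:
drive_tool(
  plan=[
    {"offset": [-3,1,-0.3],"delta_rot": [0,0,0],"jaw": 8.7},
    {"offset": [-6.8,2.1,-0.8],"delta_rot": [0,0,0],"jaw": 8.7},
    {"offset": [-10.6,3.3,-1.2],"delta_rot": [0,0,0],"jaw": 8.7},
    {"offset": [-14.4,4.5,-1.7],"delta_rot": [0,0,0],"jaw": 8.7},
    {"offset": [-18.2,5.7,-1.7],"delta_rot": [0,0,0],"jaw": 8.7},
    {"offset": [-21,7.3,-1.7],"delta_rot": [0,0,0],"jaw": 8.7},
    {"offset": [-22.3,10,-1.7],"delta_rot": [0,0,6],"jaw": 8.7},
    {"offset": [-23.2,11.9,-1.7],"delta_rot": [0,0,12],"jaw": 8.7},
  ],
)

```text
time: 0.77
position: [0.2303, 0.3372, 0.2395]
tool_rot: [0.864, 0.503, -0.0, 0.0]
ft_force: [0.7, 0.2, 0.8]
grip_width: 0.0873
```

Run:
```python
from h import *
o=get_obs();print(o["time"],o["position"],np.hypot(*o["position"][:2]),R.from_quat(o["tool_rot"]).as_euler("xyz",degrees=True),o["ft_force"])
rows([(.26,.32,.24,54),(.29,.29,.24,48),(.32,.26,.24,41),(.345,.23,.24,35),(.365,.2,.24,28),(.382,.165,.24,22),(.4,.13,.24,16),(.42,.1,.24,10)])
```

```text
0.7667 [0.23034076 0.33721777 0.23949661] 0.40837812248719774 [1.79989136e+02 6.29525898e-02 6.03686634e+01] [0.7278834  0.22402593 0.79388676]
[-0.03  3.43 -0.05] [0.01 0.06 6.37]
[-1.15  7.52 -0.05] [ 0.02  0.06 12.37]
[-2.28 11.61 -0.05] [ 0.02  0.06 19.37]
[-3.65 15.27 -0.04] [2.000e-02 6.000e-02 2.537e+01]
[-5.27 18.49 -0.04] [3.000e-02 6.000e-02 3.237e+01]
[-7.47 21.7  -0.04] [3.000e-02 6.000e-02 3.837e+01]
[-9.62 24.99 -0.04] [3.000e-02 6.000e-02 4.437e+01]
[-11.24  28.21  -0.03] [4.000e-02 5.000e-02 5.037e+01]
```

Call:
drive_tool(
  plan=[
    {"offset": [0,3.4,0],"delta_rot": [0,0,6.4],"jaw": 8.7},
    {"offset": [-1.2,7.4,0],"delta_rot": [0,0,12.4],"jaw": 8.7},
    {"offset": [-2.3,11.4,0],"delta_rot": [0,0,19],"jaw": 8.7},
    {"offset": [-3.7,15.2,0],"delta_rot": [0,0,25.4],"jaw": 8.7},
    {"offset": [-5.3,18.5,0],"delta_rot": [0,0,32],"jaw": 8.7},
    {"offset": [-7.5,21.7,0],"delta_rot": [0,0,38.4],"jaw": 8.7},
    {"offset": [-9.6,25,0],"delta_rot": [0,0,44.4],"jaw": 8.7},
    {"offset": [-11.2,28.2,0],"delta_rot": [0,0,50.4],"jaw": 8.7},
  ],
)

```text
time: 1.43
position: [0.4215, 0.1016, 0.2393]
tool_rot: [0.996, 0.086, -0.001, 0.0]
ft_force: [1.7, 0.9, 0.4]
grip_width: 0.0867
```

Run:
```python
from h import *
o=get_obs();print(o["time"],o["position"],np.hypot(*o["position"][:2]),R.from_quat(o["tool_rot"]).as_euler("xyz",degrees=True),o["ft_force"])
rows([(.45,.08,.24,5),(.48,.06,.23,0),(.515,.045,.22,-3),(.55,.035,.21,-3),(.59,.029,.2,-3),(.62,.029,.18,-3),(.62,.029,.15,-3)])
```

```text
1.4333 [0.42154977 0.10159552 0.23932089] 0.43361948127393135 [-1.79997406e+02  7.18931682e-02  9.90820657e+00] [1.70103964 0.94114189 0.44879402]
[ 2.43  2.62 -0.07] [0.   0.07 4.91]
[5.04 5.1  0.93] [0.   0.07 9.91]
[8.23 7.18 1.92] [1.000e-02 7.000e-02 1.291e+01]
[11.51  8.77  2.92] [1.000e-02 7.000e-02 1.291e+01]
[15.35 10.05  3.91] [1.000e-02 7.000e-02 1.291e+01]
[18.31 10.57  5.91] [1.000e-02 7.000e-02 1.291e+01]
[18.31 10.57  8.91] [1.000e-02 7.000e-02 1.291e+01]
```

Call:
drive_tool(
  plan=[
    {"offset": [2.4,2.6,0],"delta_rot": [0,0,5],"jaw": 8.7},
    {"offset": [5,5.1,0.9],"delta_rot": [0,0,10],"jaw": 8.7},
    {"offset": [8.2,7.2,1.9],"delta_rot": [0,0,12.9],"jaw": 8.7},
    {"offset": [11.5,8.8,2.9],"delta_rot": [0,0,12.9],"jaw": 8.7},
    {"offset": [15.2,10,3.9],"delta_rot": [0,0,12.9],"jaw": 8.7},
    {"offset": [18.3,10.6,5.9],"delta_rot": [0,0,12.9],"jaw": 8.7},
    {"offset": [18.3,10.6,8.9],"delta_rot": [0,0,12.9],"jaw": 8.7},
    {"offset": [18.3,10.6,8.9],"delta_rot": [0,0,12.9],"jaw": 8.7},
  ],
)

```text
time: 2.1
position: [0.6181, 0.0319, 0.1444]
tool_rot: [1.0, -0.023, -0.005, -0.001]
ft_force: [-2.0, -1.0, -1.1]
grip_width: 0.0871
```

```bash
python3 - <<'E'
from h import *
o=get_obs();print(o["time"],o["position"],R.from_quat(o["tool_rot"]).as_euler("xyz",degrees=True),o["ft_force"])
rows([(.62,.029,.08,-3),(.62,.029,.034,-3)])
for n in("scene","top"):cv2.imwrite(f"pics/{n}1.png",camera(n)[:,:,::-1])
E
python3 -c "
import cv2
a=cv2.imread('pics/top1.png')[100:260,120:320];b=cv2.imread('pics/scene1.png')[120:280,120:320]
cv2.imwrite('pics/z1.png',cv2.resize(cv2.hconcat([a,b]),(800,320),interpolation=cv2.INTER_CUBIC))"
```

```text
2.1 [0.61807092 0.03188218 0.14441944] [-179.95473289    0.62533672   -2.68314463] [-2.01040125 -0.95456396 -1.14936375]
[0.28 0.28 6.44] [-0.04  0.63  0.32]
[ 0.33  0.29 11.04] [-0.04  0.63  0.32]
```

View pics/z1.png

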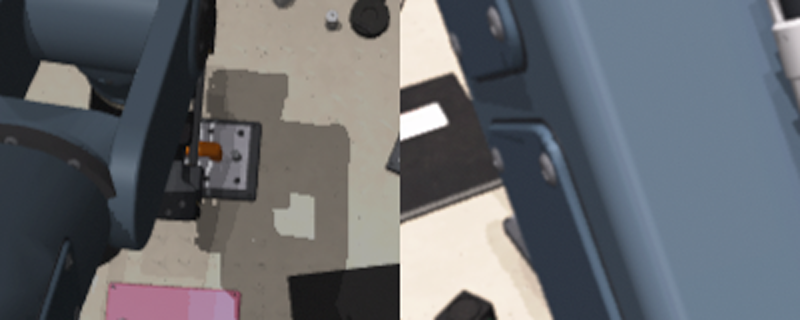

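The arm hides the scene view. In the top view the orange bar's end shows near full-image (223,175), between the fingers. I go down part way and let it settle.

Call:
drive_tool(
  plan=[
    {"offset": [0,0,1.5],"delta_rot": [0,0,0],"jaw": 8.7},
    {"offset": [0,0,3],"delta_rot": [0,0,0],"jaw": 8.7},
    {"offset": [0,0,4.5],"delta_rot": [0,0,0],"jaw": 8.7},
    {"offset": [0,0,6],"delta_rot": [0,0,0],"jaw": 8.7},
    {"offset": [0,0,7],"delta_rot": [0,0,0],"jaw": 8.7},
    {"offset": [0,0,7],"delta_rot": [0,0,0],"jaw": 8.7},
    {"offset": [0,0,7],"delta_rot": [0,0,0],"jaw": 8.7},
    {"offset": [0,0,7],"delta_rot": [0,0,0],"jaw": 8.7},
  ],
)

```text
time: 2.87
position: [0.6213, 0.0321, 0.0821]
tool_rot: [1.0, -0.023, 0.001, 0.0]
ft_force: [-0.4, -0.0, 0.6]
grip_width: 0.0869
```

Run:
```python
from h import *
o=get_obs();print(o["time"],o["position"],R.from_quat(o["tool_rot"]).as_euler("xyz",degrees=True),o["ft_force"])
rows([(.62,.029,.034,-3)])
for n in("top",):cv2.imwrite(f"pics/{n}2.png",cv2.resize(camera(n)[100:260,120:320,::-1],(800,600)))
```

```text
2.8667 [0.62134522 0.03206565 0.08206978] [ 1.79989425e+02 -1.33643238e-01 -2.63987876e+00] [-0.35807354 -0.04450465  0.58359887]
[-0.13  0.31  4.81] [ 0.01 -0.13  0.36]
```

View pics/top2.png

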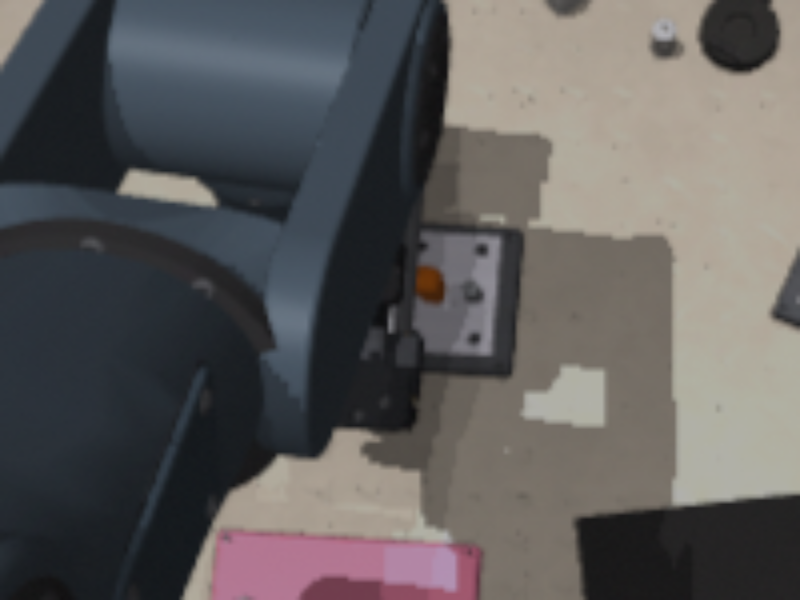

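The bar's end, at picture (428,285), is still in line with the jaws. I lower to the grasp height, correcting 1 mm in x and 3 mm in y.

Call:
drive_tool(
  plan=[
    {"offset": [-0.1,0.3,1],"delta_rot": [0,0,0.3],"jaw": 8.7},
    {"offset": [-0.1,0.3,2],"delta_rot": [0,0,0.3],"jaw": 8.7},
    {"offset": [-0.1,0.3,3],"delta_rot": [0,0,0.3],"jaw": 8.7},
    {"offset": [-0.1,0.3,3.8],"delta_rot": [0,0,0.3],"jaw": 8.7},
    {"offset": [-0.1,0.3,4.4],"delta_rot": [0,0,0.3],"jaw": 8.7},
    {"offset": [-0.1,0.3,4.8],"delta_rot": [0,0,0.3],"jaw": 8.7},
    {"offset": [-0.1,0.3,4.8],"delta_rot": [0,0,0.3],"jaw": 8.7},
    {"offset": [-0.1,0.3,4.8],"delta_rot": [0,0,0.3],"jaw": 8.7},
  ],
)

```text
time: 3.58
position: [0.6194, 0.0291, 0.0321]
tool_rot: [1.0, -0.026, -0.0, -0.0]
ft_force: [-0.3, -0.0, -1.3]
grip_width: 0.0871
```

Call:
drive_tool(
  plan=[
    {"offset": [0,0,0],"delta_rot": [0,0,0],"jaw": 5},
    {"offset": [0,0,0],"delta_rot": [0,0,0],"jaw": 3},
    {"offset": [0,0,0],"delta_rot": [0,0,0],"jaw": 2},
    {"offset": [0,0,0],"delta_rot": [0,0,0],"jaw": 2},
    {"offset": [0,0,0],"delta_rot": [0,0,0],"jaw": 2},
    {"offset": [0,0,0],"delta_rot": [0,0,0],"jaw": 2},
    {"offset": [0,0,0],"delta_rot": [0,0,0],"jaw": 2},
    {"offset": [0,0,0],"delta_rot": [0,0,0],"jaw": 2},
  ],
  squeeze=5,
)

```text
time: 4.25
position: [0.6195, 0.0291, 0.0326]
tool_rot: [1.0, -0.026, 0.0, 0.0]
ft_force: [-0.2, 0.1, 1.2]
grip_width: 0.0416
```

Call:
drive_tool(
  plan=[
    {"offset": [0,0,0],"delta_rot": [0,0,0],"jaw": 1},
    {"offset": [0,0,0],"delta_rot": [0,0,0],"jaw": 1},
    {"offset": [0,0,0],"delta_rot": [0,0,0],"jaw": 1},
    {"offset": [0,0,0],"delta_rot": [0,0,0],"jaw": 1},
    {"offset": [0,0,0],"delta_rot": [0,0,0],"jaw": 1},
    {"offset": [0,0,0],"delta_rot": [0,0,0],"jaw": 1},
    {"offset": [0,0,0],"delta_rot": [0,0,0],"jaw": 1},
    {"offset": [0,0,0],"delta_rot": [0,0,0],"jaw": 1},
  ],
  squeeze=5,
)

```text
time: 4.92
position: [0.6226, 0.0289, 0.0332]
tool_rot: [1.0, -0.026, 0.003, 0.0]
ft_force: [4.9, 0.7, -1.5]
grip_width: 0.014
```

The bar is held at 14 mm, but the tool is pushed about 3 mm in +x with 5 N. I shift the command to relieve that, then firm up the grip.

Call:
drive_tool(
  plan=[
    {"offset": [0.1,0,0],"delta_rot": [0,0,0],"jaw": 1},
    {"offset": [0.2,0,0],"delta_rot": [0,0,0],"jaw": 1},
    {"offset": [0.3,0,0],"delta_rot": [0,0,0],"jaw": 1},
    {"offset": [0.3,0,0],"delta_rot": [0,0,0],"jaw": 1},
    {"offset": [0.3,0,0],"delta_rot": [0,0,0],"jaw": 1},
    {"offset": [0.3,0,0],"delta_rot": [0,0,0],"jaw": 1},
    {"offset": [0.3,0,0],"delta_rot": [0,0,0],"jaw": 1},
    {"offset": [0.3,0,0],"delta_rot": [0,0,0],"jaw": 1},
  ],
  squeeze=5,
)

```text
time: 5.58
position: [0.6229, 0.0289, 0.0328]
tool_rot: [1.0, -0.026, 0.001, 0.0]
ft_force: [3.2, -0.3, 0.7]
grip_width: 0.014
```

Call:
drive_tool(
  plan=[
    {"offset": [0.1,0,0],"delta_rot": [0,0,0],"jaw": 1},
    {"offset": [0.2,0,0],"delta_rot": [0,0,0],"jaw": 1},
    {"offset": [0.2,0,0],"delta_rot": [0,0,0],"jaw": 1},
    {"offset": [0.2,0,0],"delta_rot": [0,0,0],"jaw": 1},
    {"offset": [0.2,0,0],"delta_rot": [0,0,0],"jaw": 1},
    {"offset": [0.2,0,0],"delta_rot": [0,0,0],"jaw": 1},
    {"offset": [0.2,0,0],"delta_rot": [0,0,0],"jaw": 1},
    {"offset": [0.2,0,0],"delta_rot": [0,0,0],"jaw": 1},
  ],
  squeeze=25,
)

```text
time: 6.25
position: [0.623, 0.0289, 0.0326]
tool_rot: [1.0, -0.026, -0.001, 0.0]
ft_force: [-0.2, -0.8, 5.4]
grip_width: 0.0137
```

Run:
```python
from h import *
o=get_obs();print(o["time"],o["position"],R.from_quat(o["tool_rot"]).as_euler("xyz",degrees=True),o["ft_force"],o["moment"])
```

```text
6.25 [0.62304844 0.02886824 0.03258796] [ 1.79994419e+02  1.65145969e-01 -2.93602689e+00] [-0.23661793 -0.78067487  5.39734753] [-0.18978903  0.22957987 -0.04577253]
```

The sideways force is gone, so I lift straight up, slowly.

Call:
drive_tool(
  plan=[
    {"offset": [0,0,-0.2],"delta_rot": [0,0,0],"jaw": 1},
    {"offset": [0,0,-0.4],"delta_rot": [0,0,0],"jaw": 1},
    {"offset": [0,0,-0.6],"delta_rot": [0,0,0],"jaw": 1},
    {"offset": [0,0,-0.8],"delta_rot": [0,0,0],"jaw": 1},
    {"offset": [0,0,-1.0],"delta_rot": [0,0,0],"jaw": 1},
    {"offset": [0,0,-1.2],"delta_rot": [0,0,0],"jaw": 1},
    {"offset": [0,0,-1.4],"delta_rot": [0,0,0],"jaw": 1},
    {"offset": [0,0,-1.4],"delta_rot": [0,0,0],"jaw": 1},
  ],
  squeeze=25,
)

```text
time: 6.92
position: [0.6242, 0.0289, 0.0469]
tool_rot: [1.0, -0.026, -0.0, -0.0]
ft_force: [-0.5, -0.8, -2.9]
grip_width: 0.0136
```

Run:
```python
from h import *
o=get_obs();print(o["time"],o["position"],R.from_quat(o["tool_rot"]).as_euler("xyz",degrees=True),o["ft_force"],o["moment"])
cv2.imwrite(f"pics/top3.png",cv2.resize(camera("top")[100:260,120:320,::-1],(800,600)))
```

```text
6.9167 [0.62423571 0.02891807 0.04688998] [-1.79997282e+02  2.15573964e-02 -2.94643817e+00] [-0.52224264 -0.75663775 -2.88418325] [-0.0660092   0.1442214  -0.02394272]
```

View pics/top3.png

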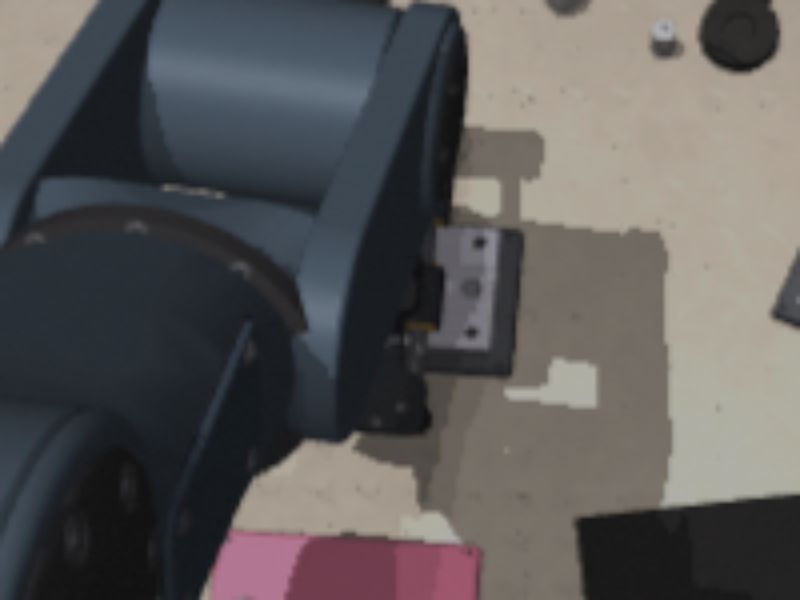

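The plate has risen level with the tool: its edge moved in the picture and its weight reads about −3 N. I keep lifting.

Call:
drive_tool(
  plan=[
    {"offset": [0,0,-0.3],"delta_rot": [0,0,0],"jaw": 1},
    {"offset": [0,0,-0.7],"delta_rot": [0,0,0],"jaw": 1},
    {"offset": [0,0,-1.2],"delta_rot": [0,0,0],"jaw": 1},
    {"offset": [0,0,-1.8],"delta_rot": [0,0,0],"jaw": 1},
    {"offset": [0,0,-2.5],"delta_rot": [0,0,0],"jaw": 1},
    {"offset": [0,0,-3.3],"delta_rot": [0,0,0],"jaw": 1},
    {"offset": [0,0,-4],"delta_rot": [0,0,0],"jaw": 1},
    {"offset": [0,0,-4.5],"delta_rot": [0,0,0],"jaw": 1},
  ],
  squeeze=25,
)

```text
time: 7.63
position: [0.625, 0.0288, 0.093]
tool_rot: [1.0, -0.026, 0.001, 0.0]
ft_force: [0.8, 0.4, -3.1]
grip_width: 0.0139
```

Call:
drive_tool(
  plan=[
    {"offset": [0,0,-0.3],"delta_rot": [0,0,0],"jaw": 1},
    {"offset": [0,0,-0.5],"delta_rot": [0,0,0],"jaw": 1},
    {"offset": [0,0,-0.5],"delta_rot": [0,0,0],"jaw": 1},
    {"offset": [0,0,-0.5],"delta_rot": [0,0,0],"jaw": 1},
    {"offset": [0,0,-1],"delta_rot": [0,0,0],"jaw": 1},
    {"offset": [0,0,-2],"delta_rot": [0,0,0],"jaw": 1},
    {"offset": [0,0,-2.5],"delta_rot": [0,0,0],"jaw": 1},
    {"offset": [0,0,-2.5],"delta_rot": [0,0,0],"jaw": 1},
  ],
  squeeze=25,
)

```text
time: 8.3
position: [0.6259, 0.0287, 0.1185]
tool_rot: [1.0, -0.026, 0.002, 0.0]
ft_force: [0.8, 0.4, -2.9]
grip_width: 0.0137
```

```bash
python3 - <<'E'
from h import *
o=get_obs();print(o["time"],o["position"],R.from_quat(o["tool_rot"]).as_euler("xyz",degrees=True),o["ft_force"],o["moment"])
rows([(.4434,-.17,.13,-3)])
for n in("scene","top"):cv2.imwrite(f"pics/{n}4.png",camera(n)[:,:,::-1])
E
python3 -c "
import cv2
a=cv2.imread('pics/top4.png')[:,130:410];b=cv2.imread('pics/scene4.png')[:,140:420]
cv2.imwrite('pics/z4.png',cv2.hconcat([a,b]))"
```

```text
8.3 [0.62586609 0.02870742 0.11846088] [179.98391464  -0.21561883  -2.94682782] [ 0.84690684  0.4290833  -2.88197036] [-0.03700479 -0.02117783 -0.01139452]
[-17.2   20.78  -1.21] [ 0.02 -0.22  0.05]
```

View pics/z4.png

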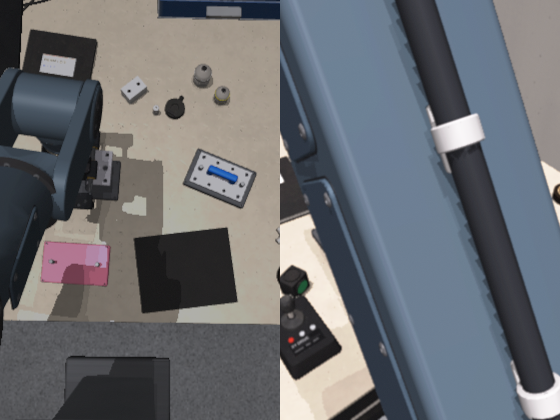

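The plate hangs level in the jaws, clear of the dowels; the blue plate is untouched. The mat, at about (315,270) in the top view, is clear. I carry the plate across.

Call:
drive_tool(
  plan=[
    {"offset": [-0.4,0.5,0],"delta_rot": [0,0,0],"jaw": 1},
    {"offset": [-1.2,1.5,0],"delta_rot": [0,0,0],"jaw": 1},
    {"offset": [-2.4,3,0],"delta_rot": [0,0,0],"jaw": 1},
    {"offset": [-3.9,4.7,0],"delta_rot": [0,0,0],"jaw": 1},
    {"offset": [-5.5,6.6,0],"delta_rot": [0,0,0],"jaw": 1},
    {"offset": [-7.1,8.6,0],"delta_rot": [0,0,0],"jaw": 1},
    {"offset": [-8.7,10.5,0],"delta_rot": [0,0,0],"jaw": 1},
    {"offset": [-10.3,12.4,0],"delta_rot": [0,0,0],"jaw": 1},
  ],
  squeeze=25,
)

```text
time: 9.07
position: [0.5131, -0.0909, 0.1164]
tool_rot: [1.0, -0.026, -0.001, 0.0]
ft_force: [0.5, -0.6, -3.3]
grip_width: 0.0135
```

Call:
drive_tool(
  plan=[
    {"offset": [-1.6,1.9,0],"delta_rot": [0,0,0],"jaw": 1},
    {"offset": [-3,3.6,0],"delta_rot": [0,0,0],"jaw": 1},
    {"offset": [-4.3,5.2,0],"delta_rot": [0,0,0],"jaw": 1},
    {"offset": [-5.5,6.7,0],"delta_rot": [0,0,0],"jaw": 1},
    {"offset": [-6.3,7.6,0],"delta_rot": [0,0,0],"jaw": 1},
    {"offset": [-6.8,8.2,0],"delta_rot": [0,0,0],"jaw": 1},
    {"offset": [-6.9,8.4,0],"delta_rot": [0,0,0],"jaw": 1},
    {"offset": [-6.9,8.4,0],"delta_rot": [0,0,0],"jaw": 1},
  ],
  squeeze=25,
)

```text
time: 9.73
position: [0.4415, -0.1706, 0.1166]
tool_rot: [1.0, -0.026, 0.0, 0.0]
ft_force: [-0.4, 0.1, -2.9]
grip_width: 0.0136
```

```bash
python3 - <<'E'
from h import *
o=get_obs();print(o["time"],o["position"],R.from_quat(o["tool_rot"]).as_euler("xyz",degrees=True),o["ft_force"],o["moment"],o["grip_width"])
rows([(.4434,-.17,.019,-3)])
for n in("scene","top"):cv2.imwrite(f"pics/{n}5.png",camera(n)[:,:,::-1])
E
python3 -c "
import cv2
a=cv2.imread('pics/top5.png')[:,130:410];b=cv2.imread('pics/scene5.png')[:,140:500]
cv2.imwrite('pics/z5.png',cv2.hconcat([a,b]))"
```

```text
9.7333 [ 0.44154484 -0.17056682  0.11663306] [ 1.79998680e+02 -5.91008837e-03 -3.03083633e+00] [-0.42731599  0.06528573 -2.92435776] [-0.15551526 -0.00177148 -0.01429515] 0.013552199641969064
[ 0.18 -0.07  9.76] [ 0.   -0.01 -0.03]
```

View pics/z5.png

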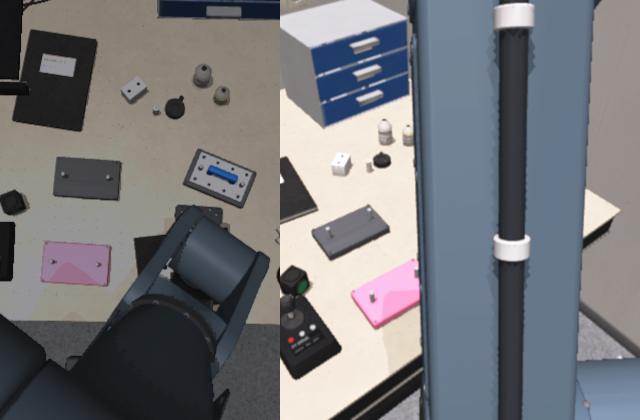

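The orange base now stands empty with both dowels showing, top view about (217,178), and the plate is in the gripper above the mat. I lower it; contact should come at a TCP height of about 0.019.

Call:
drive_tool(
  plan=[
    {"offset": [0.1,0,1],"delta_rot": [0,0,0],"jaw": 1},
    {"offset": [0.2,0,2.5],"delta_rot": [0,0,0],"jaw": 1},
    {"offset": [0.2,0,4.2],"delta_rot": [0,0,0],"jaw": 1},
    {"offset": [0.2,0,5.8],"delta_rot": [0,0,0],"jaw": 1},
    {"offset": [0.2,0,7.1],"delta_rot": [0,0,0],"jaw": 1},
    {"offset": [0.2,0,8],"delta_rot": [0,0,0],"jaw": 1},
    {"offset": [0.2,0,8.5],"delta_rot": [0,0,0],"jaw": 1},
    {"offset": [0.2,0,8.7],"delta_rot": [0,0,0],"jaw": 1},
  ],
  squeeze=25,
)

```text
time: 10.5
position: [0.4439, -0.1696, 0.0285]
tool_rot: [1.0, -0.025, -0.001, -0.0]
ft_force: [-0.0, 0.0, -3.1]
grip_width: 0.014
```

Call:
drive_tool(
  plan=[
    {"offset": [0,0,0.1],"delta_rot": [0,0,0],"jaw": 1},
    {"offset": [0,0,0.2],"delta_rot": [0,0,0],"jaw": 1},
    {"offset": [0,0,0.3],"delta_rot": [0,0,0],"jaw": 1},
    {"offset": [0,0,0.4],"delta_rot": [0,0,0],"jaw": 1},
    {"offset": [0,0,0.5],"delta_rot": [0,0,0],"jaw": 1},
    {"offset": [0,0,0.6],"delta_rot": [0,0,0],"jaw": 1},
    {"offset": [0,0,0.6],"delta_rot": [0,0,0],"jaw": 1},
    {"offset": [0,0,0.6],"delta_rot": [0,0,0],"jaw": 1},
  ],
  squeeze=25,
)

```text
time: 11.17
position: [0.444, -0.1702, 0.0236]
tool_rot: [1.0, -0.026, 0.0, 0.0]
ft_force: [0.4, -0.8, -3.8]
grip_width: 0.0138
```

Call:
drive_tool(
  plan=[
    {"offset": [0,0,0.05],"delta_rot": [0,0,0],"jaw": 1},
    {"offset": [0,0,0.1],"delta_rot": [0,0,0],"jaw": 1},
    {"offset": [0,0,0.15],"delta_rot": [0,0,0],"jaw": 1},
    {"offset": [0,0,0.2],"delta_rot": [0,0,0],"jaw": 1},
    {"offset": [0,0,0.25],"delta_rot": [0,0,0],"jaw": 1},
    {"offset": [0,0,0.3],"delta_rot": [0,0,0],"jaw": 1},
    {"offset": [0,0,0.35],"delta_rot": [0,0,0],"jaw": 1},
    {"offset": [0,0,0.4],"delta_rot": [0,0,0],"jaw": 1},
  ],
  squeeze=25,
)

```text
time: 11.83
position: [0.444, -0.1702, 0.0195]
tool_rot: [1.0, -0.026, -0.0, 0.0]
ft_force: [0.0, -0.2, -2.1]
grip_width: 0.0139
```

Call:
drive_tool(
  plan=[
    {"offset": [0,0,0.05],"delta_rot": [0,0,0],"jaw": 1},
    {"offset": [0,0,0.1],"delta_rot": [0,0,0],"jaw": 1},
    {"offset": [0,0,0.15],"delta_rot": [0,0,0],"jaw": 1},
    {"offset": [0,0,0.2],"delta_rot": [0,0,0],"jaw": 1},
    {"offset": [0,0,0.2],"delta_rot": [0,0,0],"jaw": 1},
    {"offset": [0,0,0.2],"delta_rot": [0,0,0],"jaw": 1},
    {"offset": [0,0,0.2],"delta_rot": [0,0,0],"jaw": 1},
    {"offset": [0,0,0.2],"delta_rot": [0,0,0],"jaw": 1},
  ],
  squeeze=25,
)

```text
time: 12.5
position: [0.4441, -0.1702, 0.0185]
tool_rot: [1.0, -0.026, 0.0, 0.0]
ft_force: [-0.5, 1.0, 7.1]
grip_width: 0.0136
```

Contact is at 0.0185, as expected. I release with the arm still.

Call:
drive_tool(
  plan=[
    {"offset": [0,0,-0.05],"delta_rot": [0,0,0],"jaw": 1.4},
    {"offset": [0,0,-0.1],"delta_rot": [0,0,0],"jaw": 2},
    {"offset": [0,0,-0.1],"delta_rot": [0,0,0],"jaw": 3},
    {"offset": [0,0,-0.1],"delta_rot": [0,0,0],"jaw": 5},
    {"offset": [0,0,-0.1],"delta_rot": [0,0,0],"jaw": 5},
    {"offset": [0,0,-0.1],"delta_rot": [0,0,0],"jaw": 5},
    {"offset": [0,0,-0.1],"delta_rot": [0,0,0],"jaw": 5},
    {"offset": [0,0,-0.1],"delta_rot": [0,0,0],"jaw": 5},
  ],
)

```text
time: 13.17
position: [0.444, -0.1701, 0.0185]
tool_rot: [1.0, -0.026, -0.0, -0.0]
ft_force: [-0.1, -0.3, 0.4]
grip_width: 0.0478
```

Call:
drive_tool(
  plan=[
    {"offset": [0,0,-0.4],"delta_rot": [0,0,0],"jaw": 5},
    {"offset": [0,0,-1.2],"delta_rot": [0,0,0],"jaw": 5},
    {"offset": [0,0,-2.5],"delta_rot": [0,0,0],"jaw": 5},
    {"offset": [0,0,-4.5],"delta_rot": [0,0,0],"jaw": 5},
    {"offset": [0,0,-7],"delta_rot": [0,0,0],"jaw": 5},
    {"offset": [0,0,-10],"delta_rot": [0,0,0],"jaw": 5},
    {"offset": [0,0,-13],"delta_rot": [0,0,0],"jaw": 5},
    {"offset": [0,0,-15],"delta_rot": [0,0,0],"jaw": 5},
  ],
)

```text
time: 13.83
position: [0.4445, -0.1704, 0.1718]
tool_rot: [1.0, -0.026, 0.002, 0.001]
ft_force: [1.1, 0.2, -0.8]
grip_width: 0.05
```

Run:
```python
from h import *
rows([(.47,-.05,.22,-3),(.43,.1,.22,-3)])
```

```text
[  1.94 -12.15  -4.84] [ 0.11 -0.18  0.06]
[ -2.82 -26.92  -4.88] [ 0.11 -0.18  0.06]
```

Next I swing the arm aside so I can see the plate.

Call:
drive_tool(
  plan=[
    {"offset": [0.3,-2,-2],"delta_rot": [0,0,0],"jaw": 5},
    {"offset": [0.8,-5,-4],"delta_rot": [0,0,0],"jaw": 5},
    {"offset": [1.5,-8.5,-5],"delta_rot": [0,0,0],"jaw": 5},
    {"offset": [1.9,-12,-5],"delta_rot": [0,0,0],"jaw": 5},
    {"offset": [1.5,-16,-5],"delta_rot": [0,0,0],"jaw": 5},
    {"offset": [0.5,-19.5,-5],"delta_rot": [0,0,0],"jaw": 5},
    {"offset": [0,-22,-5],"delta_rot": [0,0,0],"jaw": 5},
    {"offset": [0,-22,-5],"delta_rot": [0,0,0],"jaw": 5},
  ],
)

```text
time: 14.5
position: [0.4527, 0.0538, 0.2191]
tool_rot: [1.0, -0.023, -0.001, -0.001]
ft_force: [-0.6, -0.8, 0.0]
grip_width: 0.0496
```

Run:
```python
from h import *
o=get_obs();print(o["time"],o["position"],o["ft_force"],np.abs(o["joint_velocities"]).max())
im={}
for n in("scene","top"):
    im[n]=camera(n);cv2.imwrite(f"pics/{n}6.png",im[n][:,:,::-1])
t=im["top"]
k=big(hsv(t,(3,150,60),(18,255,255)),(255,222,375,318));r=cv2.minAreaRect(k);print(r,ray("top",r[0],.046))
k=big(hsv(t,(100,150,90),(125,255,255)),(320,145,385,200));r=cv2.minAreaRect(k);print("blue",r)
cv2.imwrite("pics/z6.png",cv2.hconcat([t[:,130:410,::-1],im["scene"][:,140:500,::-1]]))
```

```text
14.5 [0.45274486 0.05381507 0.21908887] [-0.58647247 -0.76838866  0.00397754] 0.07078226222215724
((315.97772216796875, 268.7782287597656), (30.303186416625977, 6.658726692199707), 4.573921203613281) [ 0.44289375 -0.16891353  0.046     ]
blue ((352.6183776855469, 173.2159881591797), (29.923080444335938, 6.384615898132324), 22.61986541748047)
```

View pics/z6.png

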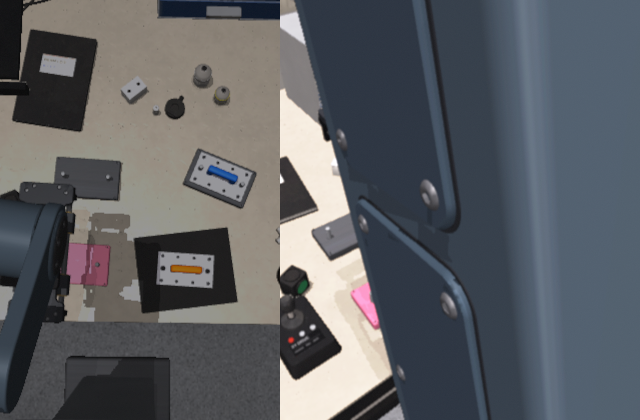

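The top view shows the plate flat in the middle of the mat, with its bar at (316,269), about 1 mm from the measured centre. The blue handle is at (352.6,173.2), unchanged, and the arm is clear and still. I hand it in.

```bash
python3 -c "
from rig import *
print(hand_in())"
```

```text
the job is handed in; nothing more can be done
None
```

I lifted the orange-handled plate straight up off its dowels, lowered it onto the middle of the mat, let go and swung the arm clear. I then handed the job in at about 14.6 s; no verdict is reported.

- **Placing:** In the last top picture the plate lies flat with its handle at about (0.443, −0.169), roughly 1 mm from the measured mat centre (0.443, −0.170). At touchdown the tool was at its expected height, pressing with about 10 N.
- **Lift:** The plate rose about 8.6 cm in all. The tool moved only about 3 mm sideways and stayed level within 0.3°.
- **Blue plate:** Its handle is within 0.1 pixel of where it was at the start.
- **Robot:** It was about 0.22 m above the table, with wrist force near zero.

**What disagreed:** My first measurement of the handle was about 3 mm short in x. The fingers closed off-centre and pushed sideways with about 5 N, and I corrected this before lifting. The scene camera was blocked by the arm in the last picture, so the final check rests on the top view only.

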